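Lock the clamp's anvil and squeeze a sample jar firmly with the ratchet trigger

ROBOT

A 6-joint arm with a two-finger parallel gripper is mounted at the origin on a cart in front of the work surface, level with it; the furniture and walls round the work are solid. World frame = base frame: x ahead of the robot, y to its left, z up, the work surface at z = 0. Lengths are in m, angles in rad, forces in N, time in s.
With the tool pointing down it reaches from about 0.425 to 0.95 m from the base axis. Payload 14.7 kg.
Tool frame: the origin (TCP) lies at the very end of the fingers, on their centre line; the grasp point (between the pads) lies 19 mm behind it; z points along the fingers, y is the line along which they close (so a half turn about z gives the same grasp; the last joint's range is limited). The gripper opens to 85 mm and grips with 20 to 120 N. Pads are 22 mm wide; open, the fingers measure 114 mm over their backs; the gripper's body (76 mm by 85 mm) begins 54 mm behind the grasp point. The pads swing forward as they close: fully open they stand 13 mm farther back than shut.
Start: joints at [-1.331, 0.48, 1.596, -0, 1.065, -0.047], TCP at [0.184, -0.623, 0.231] pointing down, gripper open.
Joint ranges: [-2.75, 2.75], [-0.82, 2.05], [0.23, 2.67], [-1.56, 4.7], [0.09, 2.69], [-2.92, 2.92]. Speed limits (rad/s): [1.89, 1.89, 2.39, 3.01, 3.01, 3.01].

INTERFACE

Orientations are given as a unit quaternion [w, x, y, z].
In Python, from cell import arm gives the robot as it stands. The module is installed in compiled form; this text tells all that it offers.
- The arm moves only by the tool move_arm, never from a script. Its argument "targets" is a list of rows, each an object with "linear": the shift along the tool's x, y, z as a fraction of full scale, a list of three; "roll": the turn about the tool's z as a fraction of full scale; "claw": the opening, from -1 (shut) to 1 (fully open). A call has 1 to 20 rows; each row shifts and turns the commanded pose from where the row before left it, along the tool's axes as they then stand; what a row does not reach is not made up. Full scale, the value 1, is 25 cm for a shift and 5 degrees for a turn. A row lasts 1/10 s, in which the tool goes at most 50 mm and 8.59 degrees, less where a joint would pass 70% of its speed; a pose out of reach is approached as far as the arm can. A call with a number of a shift or a turn outside -1 to 1 is refused whole. A call with a gripper value outside its range is refused whole. The fingers move at their own pace and stop on an object; "force" is the grip in N (left out, the last holds). Time passes only in rows, so rows that do not move let the fingers close. It gives the time, the measured TCP pose, the force, the opening and the grip force at its end, in the units of the state.
- arm.read_state(): the state, without advancing time (a new reading comes with each control period).
- arm.grab_frame(name): name is "side" or "top" or "wrist"; returns a dict with "frame" (420x560x3 uint8, blue, green, red), "camera_matrix" (3x3 intrinsics, pixels), "extrinsics" (4x4, takes a point from camera to world coordinates). Camera axes: x right, y down, z forward; pixel columns grow to the right and rows downward; lengths in m; the calibration is good to about 2 mm. The wrist camera is an equidistant fisheye: a pixel r from the principal point sees the ray r / f radians off the axis. A picture is of the moment at which its call begins. There is no depth.
- arm.job_done(): hands the job in; it is judged then, once.
Trained networks look in the newest picture that a camera, given by its name, has taken for a name from the list of things; names that differ only in an ending like _2 or _b are one class to them, and where a whole thing is asked for, a point or a joint stands for the part that bears it (a point fixed in the world has none). Each returns a list of dicts, best first, with "conf" (0 to 1); they miss things now and then, are a little off and sometimes report something else, mostly with a low value. They report only what shows in the picture. A call takes as long as a camera call.
- arm.spot_in(name, camera): "rect" ([left, top, width, height] in pixels, round what is visible of it).
- arm.cut_out(name, camera): "pixels" (420x560 bool, what is visible of it) and "rect" ([left, top, width, height] in pixels, round what is visible of it).
The state is a dict: "clock": time; "joint_positions": joint angles; "qd": joint speeds; "effort": joint torques, N m; "ee_pos": TCP position; "tool_rot": TCP orientation; "ft_force": force on the tool from outside, world axes, zero at the start; "wrist_torque": the same for the moment, N m; "gripper_width": finger opening in m; "finger_force": force on a finger pad.
Only numpy, scipy, OpenCV 4.12 (cv2) and the standard library are available. Lean on these libraries where they do the work, as an engineer would, in place of code of your own. Each camera call takes 0.05 s, during which the arm holds its last target. There are 200 camera calls.

TASK

Get the empty sample jar held in the bench clamp so that it can be labelled: first turn the round lock collar fully home to its locked mark (the two bars), then pump the ratchet trigger with repeated squeezes against the palm post until the spring pad has met the jar and is pressed in about half of its 15 mm travel. Never press the pad nearly to its stop, which would dent the jar, and do not push the bar or pad by hand. Finish while still holding the trigger squeezed so that this pressure stays on the jar; leave the things around undisturbed.

Things in the scene. Friction and masses are not known exactly. Their poses are not given: they have to be found in the camera images.
- clamp: Bench bar clamp fixed to the table; base plate 435 x 100 x 8 mm (x -0.21 to 0.225). Origin on the table; x: along it, the way the pad advances to the jar; z up. Along x: handle at -0.13 m, pad, jar +0.045, V jaw (top z 0.057), collar +0.17. Housing round the bar 49 mm wide, x -0.135 to -0.09, top z 0.068. Fixed palm post on it: x -0.128 to -0.116, 28 mm wide, top z 0.122.
- grip_mid (a point): Point of the clamp 97 mm above the table, midway between the outer faces of post and squeezed trigger (30 mm apart; 50 mm let go). Post's outer face: 15 mm away on the clamp's +x side; trigger's rear face: 15 (squeezed) to 35 mm (let go) on the -x side. Fingers closing along clamp x about here, opening beyond 70 mm, pump without moving the hand. Nothing else above z 0.068 within 60 mm.
- trigger (a joint): Trigger angle, 0 (let go, sprung back) to 0.246 rad (squeezed the clamp's +x way, to the post; 20 mm at the roll). Return spring 3 to 5 N. Its pawl drives the bar: a full squeeze moves it about 10 mm (5 mm teeth, some lost motion first); letting go, a 5 N brake holds the bar, so a pad pressing harder springs back to 5 N. Holding takes up to about 17 N at the roll.
- trigger_roll (a point): Axis of the black horizontal roll, 16 mm thick, 28 mm wide, near the top of the trigger, about 97 mm above the table; press the trigger here. The trigger's top is about z 0.115.
- bar (a joint): Travel of the toothed bar with its head and pad towards the jar, 0 to 0.062 m; starts at 0 to 0.022. The pad's face begins 23 to 49 mm short of the jar.
- pad (a joint): How far the sprung pad is pushed back into the bar's head, 0 (free) to 0.015 m (at its stop). Spring 1200 N/m: 6 N at 0.005, 14 N at 0.012. The wanted state is about 0.008. The gap between the pad's back and the head is 15.5 mm free and shrinks by this value.
- pad_face (a point): Middle of the front face of the round rubber pad (36 mm across), 44 mm above the table.
- collar (a joint): Angle of the lock collar, growing clockwise seen from above, from its open mark (0) to its stop at the locked mark (1.2 rad); starts at 0 to 0.25. Friction 0.08 N m; it stays where it is left.
- collar_axis (a point): Point on the collar's upright axis 44 mm above the table. The collar is a knurled steel ring, 54 mm across, z 0.030 to 0.060 (grip it there), on a 62 mm skirt (z 0.022 to 0.030) with a pointer nose; a 20 mm stud in it ends at z 0.063. On the jar's side a block (top z 0.048) ends 42 mm from the axis and the V jaw 65 mm; nothing else is near.
- collar_nose (a point): Tip of the collar's pointer nose, 42 mm from the collar's axis. Black raised bars on the plate mark where it points: one bar open, two bars locked.
- jar: Open empty stainless sample jar, 89 mm across, 69 mm tall, 0.1 kg, standing loose on the clamp's plate in front of the V jaw. Origin at the centre of its underside, z up.
- thermometer: Bystander: probe thermometer, 175 mm long, lying on the table. Leave it.
- label_roll: Bystander: roll of blank tags, 64 mm across, 46 mm high. Leave it.
- tape_roll: Bystander: roll of tape, 104 mm across, 25 mm high. Leave it.
- jar_seat (a point): Point on the clamp's plate (z 0.008) where the axis of a jar seated in the V jaw stands. The jar starts 1 to 5 mm short of it; the pad pushes it home.
- bar_head (a point): Middle of the front face of the bar's head block, 44 mm above the table; the pad's rod slides into it.

How it is judged:
By the outcome, as a careful person would: the job done as asked, in the order asked, and still so for the second after the job is handed in, while the arm keeps its last pose, push and grip.
It also fails if it takes over 59 s, if anything falls off the work surface, if the arm or the gripper's body presses on something with over 40 N, if the wrist force passes 120 N, or if a joint passes its speed limit or range.

## Working session

There is one attempt and no reset: what is moved stays moved. The work goes in short steps, Python scripts to look and compute and a tool call to move; the robot and the scene stay as the last step left them, time stands still between calls to the robot, and variables do not carry over. Pictures are saved under pics/ and viewed, at most 10 in all, crops included, and the job is handed in when it is done.

Besides the shell and the picture viewer there is one more tool, called after "Emit:" as name(argument=value, ...) on one line, values as JSON. move_arm: Moves the arm, as the interface text tells. Its arguments: {"type":"object","properties":{"targets":{"type":"array","items":{"type":"object","properties":{"linear":{"type":"array","items":{"type":"number"}},"roll":{"type":"number"},"claw":{"type":"number"}}}},"force":{"type":"number"}},"required":["targets"]}

```bash
mkdir -p pics; cat > h.py <<'E'
import numpy as np, cv2
from cell import arm
def ray(f,u,v,fish=False):
    K=f["camera_matrix"];T=np.array(f["extrinsics"])
    x=(u-K[0][2])/K[0][0];y=(v-K[1][2])/K[1][1]
    if fish:
        r=np.hypot(x,y);s=np.sin(r)/r if r>1e-9 else 1;d=np.array([x*s,y*s,np.cos(r)])
    else: d=np.array([x,y,1.])
    d=T[:3,:3]@d;return T[:3,3],d/np.linalg.norm(d)
def atz(f,u,v,z,fish=False):
    o,d=ray(f,u,v,fish);return o+d*(z-o[2])/d[2]
def tri(rs):
    A=sum(np.eye(3)-np.outer(d,d) for o,d in rs);b=sum((np.eye(3)-np.outer(d,d))@o for o,d in rs)
    return np.linalg.solve(A,b)
def proj(f,p):
    T=np.linalg.inv(np.array(f["extrinsics"]));q=T[:3,:3]@np.array(p)+T[:3,3];q=np.array(f["camera_matrix"])@q;return q[:2]/q[2]
E
python3 - <<'E'
from h import *
np.set_printoptions(precision=3,suppress=True)
print(arm.read_state())
for c in("top","side"):
    f=arm.grab_frame(c);cv2.imwrite(f"pics/{c}0.png",f["frame"]);print(c,np.array(f["extrinsics"]),f["camera_matrix"])
    for n in["clamp","trigger_roll","trigger","pad_face","collar","collar_nose","collar_axis","jar","bar_head","thermometer","label_roll","tape_roll"]:
        r=arm.spot_in(n,c);print(n,[(np.round(q["rect"]),round(q["conf"],2)) for q in r[:2]])
E
```

```text
{'clock': 0.0, 'joint_positions': array([-1.331,  0.481,  1.597, -0.   ,  1.065, -0.047]), 'qd': array([-0.001,  0.   , -0.003,  0.001,  0.   , -0.   ]), 'effort': array([ -0.005, -95.063, -43.019,  -0.001,   0.012,  -0.   ]), 'ee_pos': array([ 0.184, -0.623,  0.231]), 'tool_rot': array([-0.001,  0.99 ,  0.143, -0.   ]), 'ft_force': array([ 0.209, -0.416,  0.16 ]), 'wrist_torque': array([0.002, 0.038, 0.052]), 'finger_force': 0.0, 'gripper_width': 0.08524612356004552}
top [[ 0.023 -0.984  0.178  0.384]
 [-1.    -0.025 -0.011  0.134]
 [ 0.016 -0.178 -0.984  1.049]
 [ 0.     0.     0.     1.   ]] [[436.619   0.    278.285]
 [  0.    436.619 215.491]
 [  0.      0.      1.   ]]
clamp [(array([198., 188., 179.,  57.]), 0.69), (array([226., 117.,  29.,  33.]), 0.31)]
trigger_roll [(array([350., 197.,  17.,  21.]), 0.62)]
trigger [(array([352., 194.,  13.,  22.]), 0.78)]
pad_face [(array([308., 201.,  64.,  13.]), 0.31)]
collar [(array([201., 208.,  33.,  24.]), 0.85), (array([309., 202.,  10.,  14.]), 0.56)]
collar_nose [(array([200., 206.,  32.,  26.]), 0.94)]
collar_axis [(array([193., 
[... 534 characters left out ...]
.675 204.381]
 [  0.      0.      1.   ]]
clamp [(array([249., 178.,  57., 100.]), 0.93)]
trigger_roll []
trigger [(array([248., 179.,  53.,  99.]), 0.73), (array([264., 239.,  28.,  21.]), 0.61)]
pad_face []
collar [(array([266., 239.,  24.,  20.]), 0.58)]
collar_nose [(array([267., 239.,  24.,  26.]), 0.73)]
collar_axis [(array([248., 177.,  56.,  99.]), 0.69)]
jar [(array([254., 216.,  37.,  22.]), 0.84)]
bar_head [(array([260., 205.,  14.,   8.]), 0.67)]
thermometer [(array([334., 271.,  75.,  30.]), 0.8)]
label_roll [(array([176., 237.,  26.,  30.]), 0.9), (array([264., 241.,  28.,  22.]), 0.47)]
tape_roll [(array([196., 205.,  33.,  17.]), 0.86), (array([264., 240.,  26.,  24.]), 0.2)]
```

```bash
python3 - <<'E'
import cv2,numpy as np
a=cv2.imread("pics/top0.png")[170:265,180:390];b=cv2.imread("pics/side0.png")[160:290,180:360]
a=cv2.resize(a,(780,353),interpolation=cv2.INTER_CUBIC);b=cv2.resize(b,(340,246),interpolation=cv2.INTER_CUBIC)
o=np.zeros((599,780,3),np.uint8);o[:353]=a;o[353:,:340]=b
t=cv2.imread("pics/top0.png");o[353:,352:680]=cv2.resize(t,(328,246));cv2.imwrite("pics/v1.png",o)
E
```

```text
(no output)
```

View pics/v1.png

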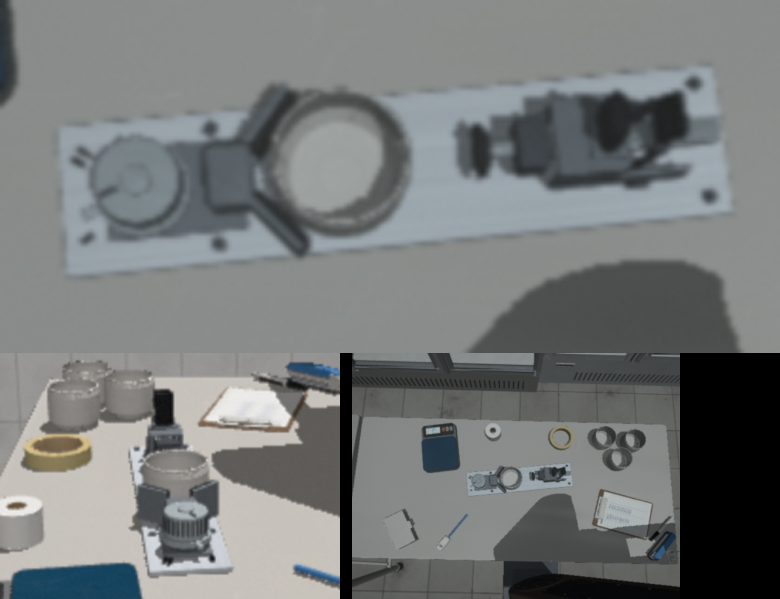

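The top view shows the clamp with +x pointing image-left, which is world +y. The collar is at about (217,218), the jar at (272,213) and the trigger at (358,205). The nose points lower left at the single bar, and the double bar is at its upper left, so locking is clockwise.

```bash
python3 - <<'E'
from h import *
np.set_printoptions(precision=4,suppress=True)
f=arm.grab_frame("top");g=arm.grab_frame("side")
s=210/780
px=[(58,127),(713,66),(733,212),(67,275)]
P=np.array([atz(f,180+u*s,170+v*s,.008)[:2] for u,v in px]);print(P)
ax=(P[0]+P[3]-P[1]-P[2])/2;print("len",np.linalg.norm(ax),"w",np.linalg.norm(P[0]-P[3]));th=np.arctan2(ax[1],ax[0]);c=P.mean(0)
e=np.array([np.cos(th),np.sin(th)]);O=c-e*.0075
print("th",th,"O",O,"collar",O+e*.17,"mid",O+e*(-.131))
print("collar top px", [atz(f,180+135*s,170+181*s,.063)])
# triangulate collar: top mask centre and side
a=arm.spot_in("collar","top")[0]["rect"];b=arm.spot_in("collar","side")[0]["rect"]
print(tri([ray(f,180+137*s,170+181*s),ray(g,180+187*180/340,160+(509-353)*130/246)]))
print(proj(g,[*(O+e*.17),.063]),proj(f,[*(O+e*.17),.063]))
w=arm.grab_frame("wrist");print(w["extrinsics"],w["camera_matrix"]);cv2.imwrite("pics/w0.png",w["frame"])
E
```

```text
[[ 0.5956  0.3235]
 [ 0.648  -0.1067]
 [ 0.5504 -0.1182]
 [ 0.4987  0.3123]]
len 0.4334198553643262 w 0.09755102588348112
th 1.69115516379982 O [0.5741 0.0953] collar [0.5536 0.264 ] mid [ 0.5898 -0.0348]
collar top px [array([0.5517, 0.2643, 0.063 ])]
[0.5527 0.2635 0.0597]
[278.7241 241.2447] [216.5047 217.9057]
[[ 0.2829 -0.9119 -0.2974  0.2609]
 [-0.9591 -0.2692 -0.0872 -0.5996]
 [-0.0005  0.31   -0.9507  0.3745]
 [ 0.      0.      0.      1.    ]] [[325.1923   0.     281.8203]
 [  0.     325.1923 205.4936]
 [  0.       0.       1.    ]]
```

Emit:
move_arm(targets=[{"linear": [0.14,-0.105,0],"roll": 0,"claw": 1},{"linear": [0.14,-0.105,0],"roll": 0,"claw": 1},{"linear": [0.14,-0.105,0],"roll": 0,"claw": 1},{"linear": [0.14,-0.105,0],"roll": 0,"claw": 1},{"linear": [0.14,-0.105,0],"roll": 0,"claw": 1},{"linear": [0.14,-0.105,0],"roll": 0,"claw": 1},{"linear": [0.14,-0.105,0],"roll": 0,"claw": 1},{"linear": [0.14,-0.105,0],"roll": 0,"claw": 1},{"linear": [0.14,-0.105,0],"roll": 0,"claw": 1},{"linear": [0.14,-0.105,0],"roll": 0,"claw": 1},{"linear": [0.14,-0.105,0],"roll": 0,"claw": 1},{"linear": [0.14,-0.105,0],"roll": 0,"claw": 1}])

```text
clock: 2.75
ee_pos: [0.4986, -0.2009, 0.2315]
tool_rot: [0.0, 0.99, 0.143, 0.0]
ft_force: [0.3, 0.0, 0.1]
gripper_width: 0.0855
finger_force: 0.0
```

Emit:
move_arm(targets=[{"linear": [0.066,-0.156,0],"roll": 0,"claw": 1},{"linear": [0.066,-0.156,0],"roll": 0,"claw": 1},{"linear": [0.066,-0.156,0],"roll": 0,"claw": 1},{"linear": [0.066,-0.156,0],"roll": 0,"claw": 1},{"linear": [0.066,-0.156,0],"roll": 0,"claw": 1},{"linear": [0.066,-0.156,0],"roll": 0,"claw": 1},{"linear": [0.066,-0.156,0],"roll": 0,"claw": 1},{"linear": [0.066,-0.156,0],"roll": 0,"claw": 1},{"linear": [0.066,-0.156,0],"roll": 0,"claw": 1},{"linear": [0.066,-0.156,0],"roll": 0,"claw": 1},{"linear": [0.066,-0.156,0],"roll": 0,"claw": 1}])

```text
clock: 3.85
ee_pos: [0.5503, 0.2622, 0.2315]
tool_rot: [-0.0, 0.99, 0.143, 0.0]
ft_force: [0.3, -1.1, 0.7]
gripper_width: 0.0853
finger_force: 0.0
```

Emit:
move_arm(targets=[{"linear": [0,0,0],"roll": -1,"claw": 1},{"linear": [0,0,0],"roll": -1,"claw": 1},{"linear": [0,0,0],"roll": -1,"claw": 1},{"linear": [0,0,0],"roll": -1,"claw": 1},{"linear": [0,0,0],"roll": -1,"claw": 1},{"linear": [0,0,0],"roll": -1,"claw": 1},{"linear": [0,0,0],"roll": -1,"claw": 1},{"linear": [0,0,0],"roll": -1,"claw": 1},{"linear": [0,0,0],"roll": -1,"claw": 1},{"linear": [0,0,0],"roll": -1,"claw": 1},{"linear": [0,0,0],"roll": -1,"claw": 1},{"linear": [0,0,0],"roll": -1,"claw": 1},{"linear": [0,0,0],"roll": -1,"claw": 1},{"linear": [0,0,0],"roll": -1,"claw": 1},{"linear": [0,0,0],"roll": -1,"claw": 1},{"linear": [0,0,0],"roll": -1,"claw": 1},{"linear": [0,0,0],"roll": -1,"claw": 1},{"linear": [0,0,0],"roll": -1,"claw": 1},{"linear": [0,0,0],"roll": -1,"claw": 1},{"linear": [0,0,0],"roll": -1,"claw": 1}])

```text
clock: 5.85
ee_pos: [0.5504, 0.2604, 0.2313]
tool_rot: [0.0, 0.525, 0.851, 0.0]
ft_force: [-0.1, 1.1, 0.7]
gripper_width: 0.0854
finger_force: 0.0
```

Emit:
move_arm(targets=[{"linear": [0,0,0],"roll": -1,"claw": 0.65},{"linear": [0,0,0],"roll": -1,"claw": 0.65},{"linear": [0,0,0],"roll": -1,"claw": 0.65},{"linear": [0,0,0],"roll": 0,"claw": 0.65},{"linear": [0,0,0],"roll": 0,"claw": 0.65}])

```text
clock: 6.35
ee_pos: [0.5504, 0.2603, 0.2313]
tool_rot: [0.0, 0.412, 0.911, 0.0]
ft_force: [-0.0, -0.7, -0.1]
gripper_width: 0.0703
finger_force: 0.0
```

```bash
python3 - <<'E'
from h import *
np.set_printoptions(precision=4,suppress=True)
w=arm.grab_frame("wrist");cv2.imwrite("pics/w1.png",w["frame"]);print(np.array(w["extrinsics"]))
for n in["collar","collar_nose","jar"]:
    for q in arm.cut_out(n,"wrist")[:1]:
        m=q["pixels"].astype(np.uint8);ys,xs=np.nonzero(m);print(n,q["rect"],round(q["conf"],2),xs.mean(),ys.mean(),atz(w,xs.mean(),ys.mean(),.044,True))
E
```

```text
[[ 0.7515  0.6269  0.2057  0.4983]
 [ 0.6598 -0.7145 -0.2328  0.3215]
 [ 0.001   0.3107 -0.9505  0.3745]
 [ 0.      0.      0.      1.    ]]
collar [262.9, 137.4, 55.9, 71.8] 0.67 288.05309000414763 174.41766901700538 [0.5523 0.2704 0.044 ]
collar_nose [261.2, 138.5, 57.2, 69.7] 0.73 287.7824701195219 174.43147410358566 [0.5521 0.2702 0.044 ]
jar [184.4, 231.2, 81.3, 81.4] 0.67 230.80702576112412 268.35737704918034 [0.576  0.1434 0.044 ]
```

View pics/w1.png

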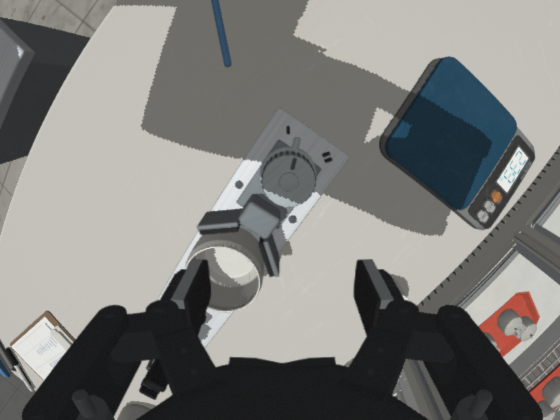

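The collar's top face is centred near (289,180), its nose is at (295,142), the open bar is at (288,130) and the double bars are at (327,157).

```bash
python3 - <<'E'
from h import *
np.set_printoptions(precision=4,suppress=True)
w=arm.grab_frame("wrist");f=arm.grab_frame("top");g=arm.grab_frame("side");s=210/780
c=atz(w,289,180,.062,True);print(c,tri([ray(w,289,180,True),ray(f,180+137*s,170+181*s),ray(g,180+187*180/340,160+(509-353)*130/246)]))
for n,p,z in(("nose",(295,142),.026),("one",(288,130),.010),("two",(327,157),.010)):
    q=atz(w,*p,z,True);d=q-c;print(n,np.hypot(d[0],d[1]),np.degrees(np.arctan2(d[1],d[0])))
st=arm.read_state();q=st["tool_rot"];h=2*np.arctan2(q[2],q[1]);X=np.array([np.cos(h),np.sin(h)]);Y=np.array([np.sin(h),-np.cos(h)])
d=np.array([.5532,.2642])-st["ee_pos"][:2];print(np.degrees(h),"shift units",d@X/.25,d@Y/.25,(st["ee_pos"][2]-.034)/.25)
a=cv2.resize(w["frame"][110:220,230:360],(780,600)[:1]+(600,),interpolation=cv2.INTER_CUBIC);cv2.imwrite("pics/w1c.png",a)
E
```

```text
[0.5537 0.2696 0.062 ] [0.5532 0.2662 0.06  ]
nose 0.03416966908488154 119.38713448683096
one 0.045053284414650875 131.55156336028656
two 0.046793924048628935 59.58690251643909
131.39900494038204 shift units 0.004083453656985989 0.018815874977165227 0.7891951029517957
```

View pics/w1c.png

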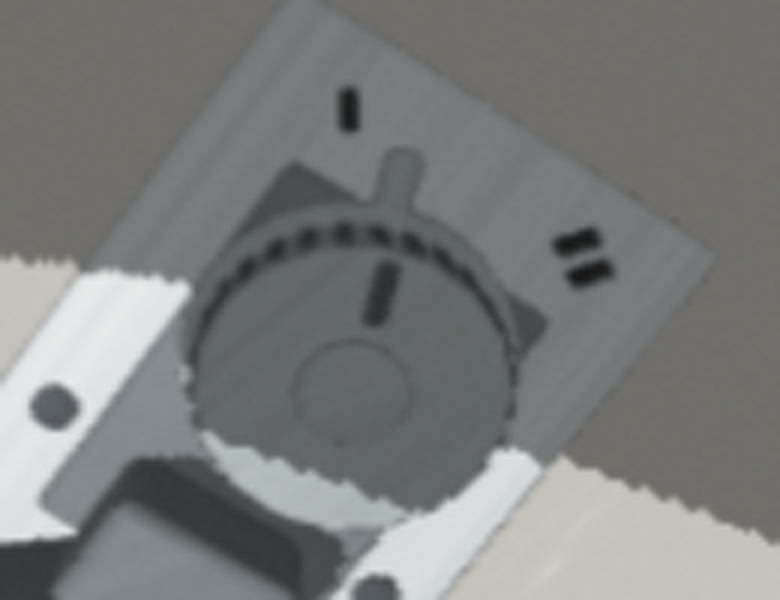

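Emit:
move_arm(targets=[{"linear": [0.011,0.025,0.13],"roll": 0,"claw": 0.65},{"linear": [0,0,0.13],"roll": 0,"claw": 0.65},{"linear": [0,0,0.13],"roll": 0,"claw": 0.65},{"linear": [0,0,0.13],"roll": 0,"claw": 0.65},{"linear": [0,0,0],"roll": 0,"claw": 0.65}])

```text
clock: 7.2
ee_pos: [0.5508, 0.2655, 0.0976]
tool_rot: [-0.002, 0.411, 0.911, -0.002]
ft_force: [0.3, -0.5, 0.2]
gripper_width: 0.0702
finger_force: 0.0
```

```bash
python3 - <<'E'
from h import *
np.set_printoptions(precision=4,suppress=True)
w=arm.grab_frame("wrist");cv2.imwrite("pics/w2.png",w["frame"]);print(w["extrinsics"][:3,3],arm.read_state()["ee_pos"])
cv2.imwrite("pics/w2c.png",cv2.resize(w["frame"][120:420,140:460],(640,600)))
E
```

```text
[0.4994 0.3269 0.2409] [0.552  0.266  0.0999]
```

View pics/w2c.png

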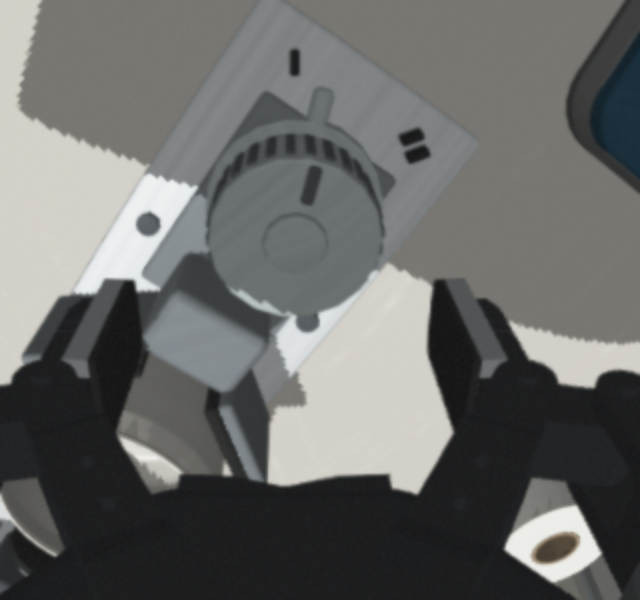

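The stud's centre is at full-frame (287.5,241.5), between and slightly ahead of the open fingers.

```bash
python3 - <<'E'
from h import *
np.set_printoptions(precision=4,suppress=True)
w=arm.grab_frame("wrist");print(atz(w,287.5,241.5,.063,True))
w1=dict(w);T=np.array([[0.7515,0.6269,0.2057,0.4983],[0.6598,-0.7145,-0.2328,0.3215],[0.001,0.3107,-0.9505,0.3745],[0,0,0,1]]);w1["extrinsics"]=T
print(atz(w1,288.8,181.9,.063,True),tri([ray(w,287.5,241.5,True),ray(w1,288.8,181.9,True)]))
st=arm.read_state();print(st["ee_pos"],st["tool_rot"])
E
```

```text
[0.5566 0.2681 0.063 ]
[0.5547 0.2681 0.063 ] [0.5542 0.2696 0.069 ]
[0.5532 0.2665 0.1016] [-0.0003  0.4113  0.9115 -0.0003]
```

Emit:
move_arm(force=40, targets=[{"linear": [0,0.004,0.09],"roll": 0,"claw": 0.65},{"linear": [0,0,0.09],"roll": 0,"claw": 0.65},{"linear": [0,0,0.085],"roll": 0,"claw": 0.65},{"linear": [0,0,0],"roll": 0,"claw": 0.65},{"linear": [0,0,0],"roll": 0,"claw": 0.65}])

```text
clock: 7.8
ee_pos: [0.5549, 0.2676, 0.0368]
tool_rot: [0.001, 0.411, 0.912, 0.001]
ft_force: [0.5, -0.3, -0.2]
gripper_width: 0.0706
finger_force: 0.0
```

Emit:
move_arm(force=40, targets=[{"linear": [0,0,0],"roll": 0,"claw": 0},{"linear": [0,0,0],"roll": 0,"claw": 0},{"linear": [0,0,0],"roll": 0,"claw": 0},{"linear": [0,0,0],"roll": 0,"claw": 0},{"linear": [0,0,0],"roll": 0,"claw": 0}])

```text
clock: 8.3
ee_pos: [0.5538, 0.2667, 0.0371]
tool_rot: [0.0, 0.411, 0.912, -0.0]
ft_force: [-7.5, -7.9, 15.4]
gripper_width: 0.0529
finger_force: 39.3
```

Emit:
move_arm(force=40, targets=[{"linear": [0,-0.004,-0.004],"roll": 0,"claw": 0},{"linear": [0,0,0],"roll": 1,"claw": 0},{"linear": [0,0,0],"roll": 1,"claw": 0},{"linear": [0,0,0],"roll": 1,"claw": 0},{"linear": [0,0,0],"roll": 1,"claw": 0},{"linear": [0,0,0],"roll": 1,"claw": 0},{"linear": [0,0,0],"roll": 1,"claw": 0},{"linear": [0,0,0],"roll": 1,"claw": 0},{"linear": [0,0,0],"roll": 1,"claw": 0},{"linear": [0,0,0],"roll": 1,"claw": 0},{"linear": [0,0,0],"roll": 0,"claw": 0}])

```text
clock: 9.4
ee_pos: [0.5539, 0.2667, 0.0373]
tool_rot: [0.0, 0.729, 0.684, 0.001]
ft_force: [-0.7, -1.9, 5.4]
gripper_width: 0.0526
finger_force: 47.2
```

```bash
python3 - <<'E'
from h import *
st=arm.read_state();print(st["wrist_torque"],st["ft_force"],st["joint_positions"])
E
```

```text
[-0.4358272  -0.08094639 -0.01438582] [-0.66031111 -1.88782696  5.44039548] [ 3.99466922e-01  6.73344620e-01  1.82400537e+00 -1.85171294e-04
  6.42591020e-01  4.63507370e-01]
```

Emit:
move_arm(targets=[{"linear": [0,0,0],"roll": 1,"claw": 0},{"linear": [0,0,0],"roll": 1,"claw": 0},{"linear": [0,0,0],"roll": 0.6,"claw": 0},{"linear": [0,0,0],"roll": 0.4,"claw": 0},{"linear": [0,0,0],"roll": 0,"claw": 0}])

```text
clock: 9.9
ee_pos: [0.5547, 0.2685, 0.0373]
tool_rot: [0.0, 0.811, 0.585, 0.002]
ft_force: [0.7, 13.6, -0.0]
gripper_width: 0.0524
finger_force: 46.9
```

```bash
python3 - <<'E'
from h import *
st=arm.read_state();q=st["tool_rot"];print(st["wrist_torque"],np.degrees(2*np.arctan2(q[2],q[1])))
w=arm.grab_frame("wrist");cv2.imwrite("pics/w3.png",w["frame"]);cv2.imwrite("pics/w3c.png",cv2.resize(w["frame"][150:400,150:430],(672,600)))
E
```

```text
[ 2.32269535 -0.05914017  0.7933835 ] 71.5761336802095
```

View pics/w3c.png

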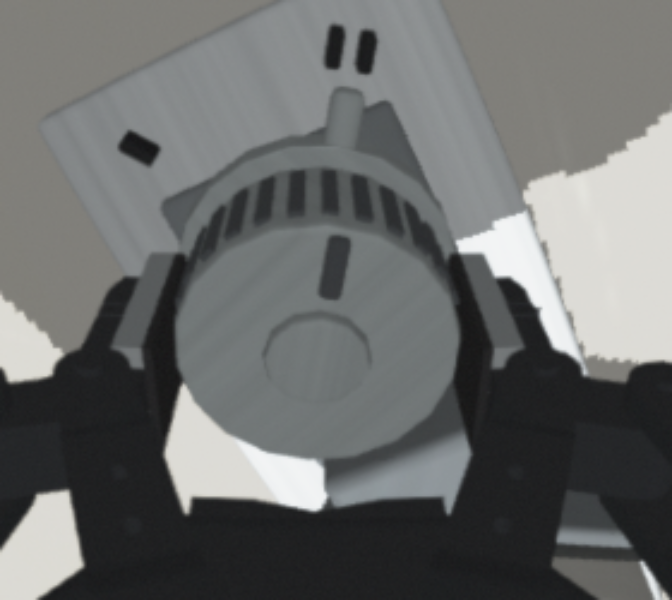

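The nose now points between the two bars, and the 0.79 N m torque says the collar is at its stop. I'll nudge it a little more, then release.

Emit:
move_arm(targets=[{"linear": [0,0,0],"roll": 0.4,"claw": 0},{"linear": [0,0,0],"roll": 0,"claw": 0}])

```text
clock: 10.15
ee_pos: [0.5545, 0.2679, 0.0373]
tool_rot: [0.0, 0.821, 0.57, 0.002]
ft_force: [0.5, 7.4, 2.7]
gripper_width: 0.0522
finger_force: 47.1
```

```bash
python3 - <<'E'
from h import *
st=arm.read_state();q=st["tool_rot"];print(st["wrist_torque"],np.degrees(2*np.arctan2(q[2],q[1])))
E
```

```text
[ 1.11922999 -0.19358271 -0.09090655] 69.55462346727414
```

Emit:
move_arm(targets=[{"linear": [0,0,0],"roll": 0,"claw": 0.65},{"linear": [0,0,0],"roll": 0,"claw": 0.65},{"linear": [0,0,0],"roll": 0,"claw": 0.65},{"linear": [0,0,-0.15],"roll": 0,"claw": 0.65},{"linear": [0,0,-0.2],"roll": 0,"claw": 1},{"linear": [0,0,-0.2],"roll": 0,"claw": 1},{"linear": [0,0,-0.15],"roll": 0,"claw": 1},{"linear": [0,0,0],"roll": 0,"claw": 1}])

```text
clock: 10.95
ee_pos: [0.5558, 0.2675, 0.2169]
tool_rot: [0.001, 0.822, 0.57, 0.004]
ft_force: [0.1, -0.4, 0.1]
gripper_width: 0.0851
finger_force: 0.0
```

```bash
python3 - <<'E'
from h import *
st=arm.read_state();q=st["tool_rot"];h=2*np.arctan2(q[2],q[1]);print(np.degrees(h),st["ee_pos"])
w=arm.grab_frame("wrist");cv2.imwrite("pics/w4.png",w["frame"]);cv2.imwrite("pics/w4c.png",cv2.resize(w["frame"],(700,525)))
X=np.array([np.cos(h),np.sin(h)]);Y=np.array([np.sin(h),-np.cos(h)])
d=np.array([.59,-.034])-st["ee_pos"][:2];print(d@X,d@Y)
E
```

```text
69.47201504909235 [0.55584253 0.26753701 0.21690319]
-0.27041189604947663 0.13772693632611133
```

View pics/w4c.png

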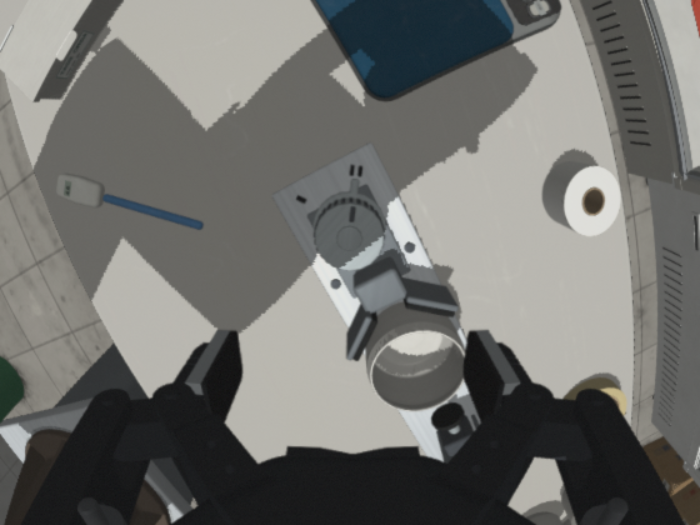

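```bash
python3 - <<'E'
from h import *
np.set_printoptions(precision=4,suppress=True)
w=arm.grab_frame("wrist");im=w["frame"]
# project collar features for hypotheses: centre c from stud
s=.8
c=atz(w,348*s,237*s,.063,True);print("c",c)
cv2.imwrite("pics/w4d.png",cv2.resize(im[120:220,230:330],(600,600),interpolation=cv2.INTER_CUBIC))
E
```

```text
c [0.5528 0.2692 0.063 ]
```

View pics/w4d.png

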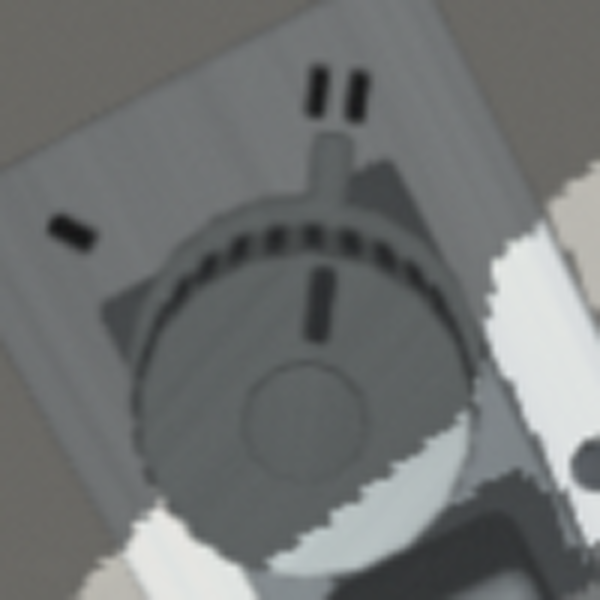

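```bash
python3 - <<'E'
from h import *
w=arm.grab_frame("wrist")
P=lambda u,v,z:atz(w,230+u/6,120+v/6,z,True)[:2]
c=P(306,421,.063);m=P(320,305,.060);n=P(334,137,.030)
b2a,b2b,b1=P(317,90,.0095),P(357,96,.0095),P(73,233,.0095)
a=lambda p,c=c:np.degrees(np.arctan2(*(p-c)[::-1]))
print("c",c,"mark",a(m),np.linalg.norm(m-c),"nose",a(n),np.linalg.norm(n-c),"two",a(b2a),a(b2b),"one",a(b1),np.linalg.norm(b1-c),np.linalg.norm(b2a-c),np.linalg.norm(b2b-c))
# centre consistent with bars: bars mid & one at radius R, separation 68.75deg, bars direction
b2=(b2a+b2b)/2;ch=np.linalg.norm(b2-b1);R=ch/2/np.sin(.6);mid=(b1+b2)/2;d=(b2-b1)/ch
for s in(1,-1):
    cc=mid+s*np.array([-d[1],d[0]])*R*np.cos(.6);print("cc",cc,R,"two",a(b2,cc),"nose",a(n,cc),np.linalg.norm(n-cc))
E
```

```text
c [0.55358323 0.26774527] mark 62.49376855837027 0.017899937969042254 nose 62.83731934852492 0.04053396282693457 two 67.0653098346 58.176464284483565 one 133.26944759738277 0.04678347770024232 0.04623805527163032 0.046025672360192754
cc [0.54316654 0.34408905] 0.04749985002752577 two -48.361062902867666 nose -54.32160908968496 0.04958755270974347
cc [0.55307695 0.26631126] 0.04749985002752577 two 62.88400168143356 nose 63.115624335406096 0.042041446162571196
```

Nose and locked mark agree within about 1°, and the collar slipped in the grip at its stop, so it is locked. Now to the trigger.

Emit:
move_arm(targets=[{"linear": [-0.154,0.0787,0],"roll": 0,"claw": 1},{"linear": [-0.154,0.0787,0],"roll": 0,"claw": 1},{"linear": [-0.154,0.0787,0],"roll": 0,"claw": 1},{"linear": [-0.154,0.0787,0],"roll": 0,"claw": 1},{"linear": [-0.154,0.0787,0],"roll": 0,"claw": 1},{"linear": [-0.154,0.0787,0],"roll": 0,"claw": 1},{"linear": [-0.154,0.0787,0],"roll": 0,"claw": 1}])

```text
clock: 11.8
ee_pos: [0.5865, -0.0359, 0.2093]
tool_rot: [-0.001, 0.822, 0.57, -0.001]
ft_force: [0.6, -0.5, -0.4]
gripper_width: 0.0854
finger_force: 0.0
```

Emit:
move_arm(targets=[{"linear": [0,0,0],"roll": 1,"claw": 1},{"linear": [0,0,0],"roll": 1,"claw": 1},{"linear": [0,0,0],"roll": 1,"claw": 1},{"linear": [0,0,0],"roll": 1,"claw": 1},{"linear": [0,0,0],"roll": 1,"claw": 1},{"linear": [0,0,0],"roll": 1,"claw": 1},{"linear": [0,0,0],"roll": 1,"claw": 1},{"linear": [0,0,0],"roll": 1,"claw": 1},{"linear": [0,0,0],"roll": 1,"claw": 1},{"linear": [0,0,0],"roll": 1,"claw": 1},{"linear": [0,0,0],"roll": 1,"claw": 1},{"linear": [0,0,0],"roll": 1,"claw": 1},{"linear": [0,0,0],"roll": 0.5,"claw": 1},{"linear": [0,0,0],"roll": 0,"claw": 1},{"linear": [0,0,0],"roll": 0,"claw": 1}])

```text
clock: 13.3
ee_pos: [0.5869, -0.0342, 0.2099]
tool_rot: [-0.0, 0.998, 0.061, -0.001]
ft_force: [-0.2, -0.1, -0.1]
gripper_width: 0.085
finger_force: 0.0
```

```bash
python3 - <<'E'
from h import *
st=arm.read_state();q=st["tool_rot"];print(np.degrees(2*np.arctan2(q[2],q[1])),st["ee_pos"])
w=arm.grab_frame("wrist");cv2.imwrite("pics/w5.png",w["frame"])
for n in["trigger","trigger_roll","pad_face","bar_head","jar","collar","clamp"]:
    print(n,[(np.round(q["rect"]),round(q["conf"],2)) for q in arm.spot_in(n,"wrist")[:2]])
E
```

```text
7.025547136128793 [ 0.58686913 -0.03415279  0.20989312]
trigger [(array([283., 159.,  40.,  59.]), 0.87)]
trigger_roll [(array([284., 159.,  40.,  61.]), 0.84)]
pad_face [(array([188., 165.,  29.,  35.]), 0.56), (array([ 13., 125., 344., 110.]), 0.34)]
bar_head [(array([186., 164., 168.,  37.]), 0.66), (array([ 16., 127., 340., 110.]), 0.56)]
jar [(array([ 70., 144.,  89.,  87.]), 0.89), (array([188., 160., 162.,  44.]), 0.3)]
collar [(array([ 15., 157.,  46.,  53.]), 0.68)]
clamp [(array([ 12., 125., 345., 108.]), 0.82)]
```

View pics/w5.png

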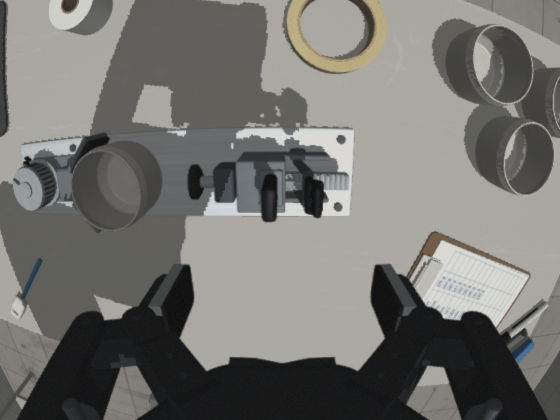

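The wrist view shows the post's top at about (270,215), the let-go trigger at (316,212), the pad at (195,182), the head at (223,182) and the jar at (113,187).

```bash
python3 - <<'E'
from h import *
np.set_printoptions(precision=4,suppress=True)
w=arm.grab_frame("wrist");f=arm.grab_frame("top");th=1.6912
e=np.array([np.cos(th),np.sin(th)]);n=np.array([-e[1],e[0]]);C=np.array([.5534,.2665]);O=C-.17*e
mid=O-.131*e;print("mid pred",mid)
cl=lambda p:((p[:2]-O)@e,(p[:2]-O)@n)
for nm,u,v,z in(("postL",262,213,.12),("postR",277,213,.12),("trigL",309,210,.113),("trigR",324,210,.113),("posttopEnd",270,221,.122),("posttop_upper",270,178,.07),("padL",188,182,.044),("padR",203,182,.044),("jarc",113,185,.077),("headL",214,182,.05)):
    print(nm,cl(atz(w,u,v,z,True)))
st=arm.read_state();d=mid-st["ee_pos"][:2];h=np.radians(7.03);print("shift",d@[np.cos(h),np.sin(h)],d@[np.sin(h),-np.cos(h)])
print(tri([ray(w,318,208,True),ray(f,180+672*210/780,170+116*210/780)]),"trig tri")
cv2.imwrite("pics/w5c.png",cv2.resize(w["frame"][140:240,180:360],(792,440),interpolation=cv2.INTER_CUBIC))
E
```

```text
mid pred [ 0.5896 -0.0323]
postL (np.float64(-0.11608038627397399), np.float64(0.004264417607189288))
postR (np.float64(-0.12755216282487458), np.float64(0.004244502008074351))
trigL (np.float64(-0.1525817814843882), np.float64(0.004194700927243089))
trigR (np.float64(-0.16447537731886822), np.float64(0.004193841431779791))
posttopEnd (np.float64(-0.12220893401970295), np.float64(0.010029805944662011))
posttop_upper (np.float64(-0.12058118565366761), np.float64(-0.01141739422075777))
padL (np.float64(-0.03643716702232387), np.float64(-0.0018556158342845136))
padR (np.float64(-0.0522420127860402), np.float64(-0.0016668498264124877))
jarc (np.float64(0.03205242269753551), np.float64(-0.008431064818991384))
headL (np.float64(-0.0649147586236087), np.float64(-0.0030346103281055983))
shift 0.0022150506497535557 -0.0016186989068368584
[ 0.5904 -0.0595  0.112 ] trig tri
```

View pics/w5c.png

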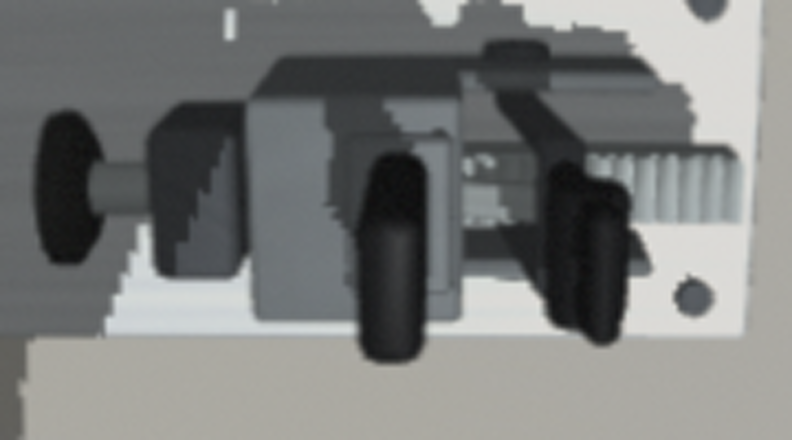

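The post fits the text exactly (clamp x −0.116 to −0.128). Going down around the handle.

Emit:
move_arm(force=30, targets=[{"linear": [0.015,-0.006,0],"roll": 0,"claw": 1},{"linear": [0,0,0.12],"roll": 0,"claw": 1},{"linear": [0,0,0.12],"roll": 0,"claw": 1},{"linear": [0,0,0.12],"roll": 0,"claw": 1},{"linear": [0,0,0.1],"roll": 0,"claw": 1},{"linear": [0,0,0.068],"roll": 0,"claw": 1},{"linear": [0,0,0],"roll": 0,"claw": 1},{"linear": [0,0,0],"roll": 0,"claw": 1}])

```text
clock: 14.6
ee_pos: [0.5913, -0.0322, 0.0793]
tool_rot: [-0.0, 0.998, 0.06, -0.0]
ft_force: [-0.0, -0.6, -0.0]
gripper_width: 0.0855
finger_force: 0.0
```

```bash
cat > look.py <<'E'
from h import *
import sys
st=arm.read_state();print(st["clock"],st["ee_pos"],st["ft_force"].round(1),st["gripper_width"],st["finger_force"])
w=arm.grab_frame("wrist");cv2.imwrite(f"pics/{sys.argv[1]}.png",w["frame"])
for n in["pad_face","bar_head","jar","trigger"]:
    print(n,[(np.round(q["rect"],1),round(q["conf"],2)) for q in arm.cut_out(n,"wrist")[:2]])
E
python3 look.py a0; python3 -c "
import cv2;a=cv2.imread('pics/a0.png');cv2.imwrite('pics/a0c.png',cv2.resize(a,(700,525)))"
```

```text
14.6 [ 0.59131041 -0.03217347  0.07929901] [-0.  -0.6 -0. ] 0.08552010965122257 0.0
pad_face [(array([133.1, 211.4,  43.9,  55.6]), 0.74)]
bar_head [(array([133.6, 211.7,  39.8,  55. ]), 0.7), (array([130.4, 209.2, 264.7,  67.6]), 0.65)]
jar [(array([  0. , 150.6, 396.1, 194.2]), 0.62), (array([  2.1, 173.4, 104.6, 134.9]), 0.57)]
trigger [(array([289.3, 203.2,  73.1, 130.6]), 0.73)]
```

View pics/a0c.png

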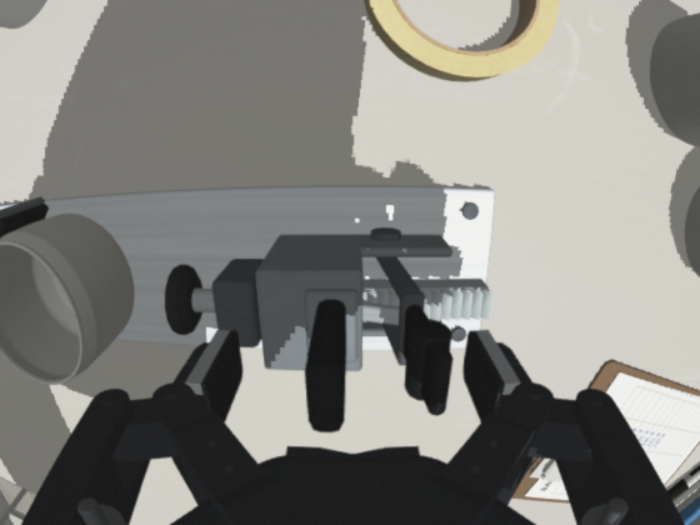

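The fingers straddle the post and the trigger, with the pad at left around (147,239). First squeeze.

Emit:
move_arm(force=30, targets=[{"linear": [0,0,0],"roll": 0,"claw": -0.33},{"linear": [0,0,0],"roll": 0,"claw": -0.33},{"linear": [0,0,0],"roll": 0,"claw": -0.33},{"linear": [0,0,0],"roll": 0,"claw": -0.33},{"linear": [0,0,0],"roll": 0,"claw": -0.33},{"linear": [0,0,0],"roll": 0,"claw": -0.33}])

```text
clock: 15.45
ee_pos: [0.5918, -0.032, 0.0799]
tool_rot: [-0.0, 0.998, 0.06, 0.001]
ft_force: [-0.6, 3.9, 10.2]
gripper_width: 0.0289
finger_force: 21.8
```

```bash
python3 look.py a1; python3 - <<'E'
import cv2
for k in("a0","a1"):
    g=cv2.cvtColor(cv2.imread(f"pics/{k}.png"),cv2.COLOR_BGR2GRAY)
    for v in(234,239,244):print(k,v,"from u=80:",*g[v,80:215])
E
```

```text
15.45 [ 0.5917851  -0.03199205  0.07993511] [-0.6  3.9 10.2] 0.02890607725196109 21.809246242046356
pad_face [(array([123.4, 211.5,  38.6,  53.1]), 0.57)]
bar_head [(array([121.8, 206.6, 260.6,  66.4]), 0.82)]
jar [(array([  0. , 171.6, 107.6, 137.2]), 0.97)]
trigger [(array([277.3, 205.1,  39.6, 129.5]), 0.63)]
a0 234 from u=80: 86 85 85 85 85 84 84 85 84 83 83 83 82 83 83 82 82 81 82 83 84 83 83 82 82 83 85 103 123 125 126 126 124 125 125 127 126 125 125 125 126 124 125 125 125 124 125 126 126 126 124 104 54 34 32 32 32 33 30 31 29 28 29 29 29 30 29 30 28 24 27 25 25 42 81 99 100 101 99 99 101 100 100 99 100 99 99 100 99 95 69 56 54 54 56 54 54 54 55 55 55 54 54 56 55 55 54 55 56 55 55 57 55 56 56 56 56 54 54 52 51 49 43 40 40 51 73 78 78 79 79 80 79 80 79
a0 239 from u=80: 83 85 84 84 84 83 84 84 84 83 83 83 82 82 82 83 82 84 83 82 83 83 83 82 83 83 86 112 128 128 128 129 129 129 129 128 128 129 128 129 129 128 129 129 129 129 128 128 128 129 128 113 52 34 31 31 33 31 33 33 30 29 30 31 29 28 30 28 29 30 23 24 35 77 104 106 107 106 106 106 106 107 106 107 107 106 107 106 106 105 88
[... 1274 characters left out ...]
 106 111 111 111 110 111 110 110 110 111 111 111 110 110 108 94 61 57 58 58 58 58 58 58 59 58 58 56 57 56 58 57 57 58 58 59 58 58 58 59 60 57 56 55 54 52 49 44 40 40 39 38 40 46 79 109 111 110 111 112 112 111 108 90 81 81 83 84 85 85 84 85
a1 244 from u=80: 88 88 88 88 88 87 87 86 87 88 88 87 85 86 86 87 86 87 87 87 86 87 88 87 86 85 88 106 129 133 133 132 133 132 132 132 131 132 132 132 126 62 37 36 36 36 35 32 35 33 31 31 31 30 31 29 31 27 28 27 25 32 61 101 109 110 109 111 110 111 111 110 110 111 111 111 111 111 108 87 59 56 56 56 55 55 57 58 60 58 59 58 57 58 58 58 59 58 58 58 58 57 58 57 58 57 56 55 53 50 47 43 40 40 38 39 40 58 90 109 111 109 110 109 110 110 106 84 81 83 86 85 86 86 85
```

```bash
cat > gap.py <<'E'
from h import *
import sys
th=1.6912;e=np.array([np.cos(th),np.sin(th)]);O=np.array([.5534,.2665])-.17*e
def meas(g,T):
    w=dict(W);w["extrinsics"]=T
    p=cv2.GaussianBlur(g[238:243].mean(0).reshape(1,-1).astype(np.float32),(1,1),0)[0]
    cr=lambda a,b,t,up:[i+(t-p[i])/(p[i+1]-p[i]) for i in range(a,b) if (p[i]<t<=p[i+1] if up else p[i]>=t>p[i+1])]
    # dark pad = run below 45, length>10
    d=p<48;runs=[];i=20
    while i<230:
        if d[i]:
            j=i
            while d[j]:j+=1
            if j-i>9:runs.append((i,j))
            i=j
        i+=1
    a,b=runs[0];L=cr(a-4,a+1,70,False);R=cr(b-2,b+4,68,True);H=cr(int(R[-1])+2,int(R[-1])+40,82,False)
    J=cr(60,a-1,105,True)
    X=lambda u,z:(atz(w,u,240,z,True)[:2]-O)@e*1000
    l,r,h=L[-1],R[-1],(H or [np.nan])[0];j=(J or [np.nan])[0]
    print("px jar %.1f L %.1f R %.1f H %.1f"%(j,l,r,h),"mm padface %.1f padback %.1f head %.1f gap %.2f"%(X(l,.044),X(r,.048),X(h,.048),X(r,.048)-X(h,.048)))
if __name__=="__main__":
    st=arm.read_state();print(round(st["clock"],2),st["ft_force"].round(1),round(st["gripper_width"],4),round(st["finger_force"],1))
    W=arm.grab_frame("wrist");cv2.imwrite(f"pics/{sys.argv[1]}.png",W["frame"]);meas(cv2.cvtColor(W["frame"],cv2.COLOR_BGR2GRAY),W["extrinsics"])
E
python3 gap.py a1; python3 - <<'E'
import gap,cv2
from h import *
gap.W=arm.grab_frame("wrist");T=gap.W["extrinsics"].copy()
gap.meas(cv2.cvtColor(cv2.imread("pics/a0.png"),cv2.COLOR_BGR2GRAY),T)
E
```

```text
15.7 [-0.6  3.6 10.8] 0.0289 21.8
px jar 107.4 L 121.0 R 141.8 H 158.5 mm padface -23.5 padback -41.4 head -53.1 gap 11.67
px jar 106.7 L 131.7 R 152.8 H 170.4 mm padface -31.8 padback -49.2 head -61.2 gap 12.02
```

```bash
sed -i 's/X(h,.048)/X(h,ZH)/g; s/^th=/ZH=.0565\nth=/' gap.py; python3 - <<'E'
import gap,cv2
from h import *
gap.W=arm.grab_frame("wrist");T=gap.W["extrinsics"].copy()
for z in(.055,.056,.057,.058):
    gap.ZH=z
    for k in("a0","a1"):gap.meas(cv2.cvtColor(cv2.imread(f"pics/{k}.png"),cv2.COLOR_BGR2GRAY),T)
E
```

```text
px jar 106.7 L 131.7 R 152.8 H 170.4 mm padface -31.8 padback -49.2 head -63.9 gap 14.76
px jar 107.4 L 121.0 R 141.8 H 158.5 mm padface -23.5 padback -41.4 head -56.1 gap 14.73
px jar 106.7 L 131.7 R 152.8 H 170.4 mm padface -31.8 padback -49.2 head -64.3 gap 15.15
px jar 107.4 L 121.0 R 141.8 H 158.5 mm padface -23.5 padback -41.4 head -56.6 gap 15.17
px jar 106.7 L 131.7 R 152.8 H 170.4 mm padface -31.8 padback -49.2 head -64.7 gap 15.54
px jar 107.4 L 121.0 R 141.8 H 158.5 mm padface -23.5 padback -41.4 head -57.0 gap 15.61
px jar 106.7 L 131.7 R 152.8 H 170.4 mm padface -31.8 padback -49.2 head -65.1 gap 15.93
px jar 107.4 L 121.0 R 141.8 H 158.5 mm padface -23.5 padback -41.4 head -57.4 gap 16.04
```

Emit:
move_arm(force=30, targets=[{"linear": [0,0,0],"roll": 0,"claw": 0.4},{"linear": [0,0,0],"roll": 0,"claw": 0.4},{"linear": [0,0,0],"roll": 0,"claw": 0.4},{"linear": [0,0,0],"roll": 0,"claw": 0.4},{"linear": [0,0,0],"roll": 0,"claw": 0.4},{"linear": [0,0,0],"roll": 0,"claw": -0.33},{"linear": [0,0,0],"roll": 0,"claw": -0.33},{"linear": [0,0,0],"roll": 0,"claw": -0.33},{"linear": [0,0,0],"roll": 0,"claw": -0.33},{"linear": [0,0,0],"roll": 0,"claw": -0.33},{"linear": [0,0,0],"roll": 0,"claw": -0.33}])

```text
clock: 16.95
ee_pos: [0.5915, -0.032, 0.0796]
tool_rot: [-0.0, 0.998, 0.06, 0.001]
ft_force: [-0.1, 0.9, 7.7]
gripper_width: 0.029
finger_force: 21.0
```

```bash
python3 gap.py a2
```

```text
16.95 [-0.1  0.9  7.7] 0.029 21.0
px jar 107.2 L 113.7 R 134.8 H 150.6 mm padface -17.9 padback -36.4 head -51.7 gap 15.28
```

Emit:
move_arm(force=30, targets=[{"linear": [0,0,0],"roll": 0,"claw": 0.9},{"linear": [0,0,0],"roll": 0,"claw": 0.9},{"linear": [0,0,0],"roll": 0,"claw": 0.9},{"linear": [0,0,0],"roll": 0,"claw": 0.9},{"linear": [0,0,0],"roll": 0,"claw": 0.9},{"linear": [0,0,0],"roll": 0,"claw": 0.9}])

```text
clock: 17.6
ee_pos: [0.591, -0.0321, 0.079]
tool_rot: [-0.0, 0.998, 0.06, -0.0]
ft_force: [-0.2, -0.1, 0.7]
gripper_width: 0.081
finger_force: 0.0
```

```bash
python3 gap.py b2
```

```text
17.6 [-0.2 -0.1  0.7] 0.081 0.0
px jar 106.6 L 112.9 R 134.3 H 150.0 mm padface -17.7 padback -36.4 head -51.7 gap 15.24
```

Emit:
move_arm(force=30, targets=[{"linear": [0,0,0],"roll": 0,"claw": -0.33},{"linear": [0,0,0],"roll": 0,"claw": -0.33},{"linear": [0,0,0],"roll": 0,"claw": -0.33},{"linear": [0,0,0],"roll": 0,"claw": -0.33},{"linear": [0,0,0],"roll": 0,"claw": -0.33},{"linear": [0,0,0],"roll": 0,"claw": -0.33},{"linear": [0,0,0],"roll": 0,"claw": -0.33}])

```text
clock: 18.35
ee_pos: [0.5918, -0.032, 0.0798]
tool_rot: [-0.0, 0.998, 0.06, 0.001]
ft_force: [0.4, 4.2, 11.1]
gripper_width: 0.0293
finger_force: 21.8
```

```bash
python3 gap.py a3; python3 -c "
import cv2
g=cv2.cvtColor(cv2.imread('pics/a3.png'),cv2.COLOR_BGR2GRAY)
print(*g[240,60:190])"
```

```text
18.35 [ 0.4  4.2 11.1] 0.0293 21.8
px jar nan L 99.8 R 121.3 H 135.5 mm padface -6.3 padback -26.2 head -41.4 gap 15.15
101 103 103 101 101 101 101 99 100 101 101 99 93 87 88 87 87 87 86 87 87 87 86 87 87 87 86 85 86 85 86 85 85 84 85 85 84 84 85 83 68 42 33 33 35 35 33 33 34 32 29 32 31 31 29 29 30 27 27 28 28 54 96 108 110 109 109 108 108 109 109 108 108 109 108 100 66 56 56 56 57 57 57 58 57 58 58 57 56 56 56 56 57 56 56 56 56 57 56 58 56 56 53 52 50 45 41 39 39 40 39 39 38 42 70 106 110 110 110 110 110 111 110 109 111 109 111 110 106 100
```

Emit:
move_arm(force=30, targets=[{"linear": [0,0,0],"roll": 0,"claw": 0.9},{"linear": [0,0,0],"roll": 0,"claw": 0.9},{"linear": [0,0,0],"roll": 0,"claw": 0.9},{"linear": [0,0,0],"roll": 0,"claw": 0.9},{"linear": [0,0,0],"roll": 0,"claw": 0.9},{"linear": [0,0,0],"roll": 0,"claw": 0.9},{"linear": [0,0,0],"roll": 0,"claw": -0.33},{"linear": [0,0,0],"roll": 0,"claw": -0.33},{"linear": [0,0,0],"roll": 0,"claw": -0.33},{"linear": [0,0,0],"roll": 0,"claw": -0.33},{"linear": [0,0,0],"roll": 0,"claw": -0.33},{"linear": [0,0,0],"roll": 0,"claw": -0.33},{"linear": [0,0,0],"roll": 0,"claw": -0.33}])

```text
clock: 19.7
ee_pos: [0.5918, -0.032, 0.0798]
tool_rot: [-0.0, 0.998, 0.06, 0.001]
ft_force: [-0.5, 3.3, 11.5]
gripper_width: 0.0292
finger_force: 21.8
```

```bash
python3 gap.py a4; python3 -c "
import cv2
for k in('a3','a4'):
  g=cv2.cvtColor(cv2.imread(f'pics/{k}.png'),cv2.COLOR_BGR2GRAY)
  print(*g[240,40:150]); print(*g[180:200,20:110:6].mean(0).astype(int)); print('col',*g[165:215,60])"
```

```text
19.7 [-0.5  3.3 11.5] 0.0292 21.8
px jar nan L 87.0 R 108.5 H 121.0 mm padface 4.9 padback -16.1 head -31.0 gap 14.91
120 121 121 121 121 122 122 123 122 125 130 136 136 134 131 131 120 104 91 93 101 103 103 101 101 101 101 99 100 101 101 99 93 87 88 87 87 87 86 87 87 87 86 87 87 87 86 85 86 85 86 85 85 84 85 85 84 84 85 83 68 42 33 33 35 35 33 33 34 32 29 32 31 31 29 29 30 27 27 28 28 54 96 108 110 109 109 108 108 109 109 108 108 109 108 100 66 56 56 56 57 57 57 58 57 58 58 57 56 56
102 105 104 102 98 97 97 96 95 94 94 102 113 131 131
col 130 130 130 132 133 131 125 103 97 98 97 97 97 96 97 97 96 97 97 97 97 96 96 96 97 97 96 96 97 96 97 97 97 97 97 95 96 96 96 96 96 95 94 94 94 94 94 93 94 93
118 118 119 119 119 120 121 121 120 122 127 134 133 131 128 128 117 102 89 90 99 99 100 100 99 98 98 99 98 99 99 96 91 86 85 85 84 84 85 84 85 85 84 85 84 85 84 68 40 34 33 32 33 30 33 31 31 30 30 31 28 30 28 28 25 26 24 25 51 95 106 107 107 107 107 107 108 107 106 107 103 83 55 55 55 55 57 56 55 55 56 55 56 54 56 55 55 54 55 55 55 56 55 56 55 54 52 51 49 47
100 103 102 100 96 95 95 94 93 92 92 99 111 128 129
col 126 128 127 130 131 130 123 99 95 94 95 96 95 95 93 95 95 94 95 95 95 93 94 95 96 95 95 95 94 95 94 95 95 94 94 95 94 95 94 93 93 93 92 92 93 92 92 92 91 92
```

The jar hasn't moved, so the pad face is still short of it, and one more full squeeze can press in 9 mm at most. Squeezing once more.

Emit:
move_arm(force=30, targets=[{"linear": [0,0,0],"roll": 0,"claw": 0.9},{"linear": [0,0,0],"roll": 0,"claw": 0.9},{"linear": [0,0,0],"roll": 0,"claw": 0.9},{"linear": [0,0,0],"roll": 0,"claw": 0.9},{"linear": [0,0,0],"roll": 0,"claw": 0.9},{"linear": [0,0,0],"roll": 0,"claw": 0.9},{"linear": [0,0,0],"roll": 0,"claw": -0.1},{"linear": [0,0,0],"roll": 0,"claw": -0.1},{"linear": [0,0,0],"roll": 0,"claw": -0.33},{"linear": [0,0,0],"roll": 0,"claw": -0.33},{"linear": [0,0,0],"roll": 0,"claw": -0.33},{"linear": [0,0,0],"roll": 0,"claw": -0.33},{"linear": [0,0,0],"roll": 0,"claw": -0.33}])

```text
clock: 21.05
ee_pos: [0.5918, -0.032, 0.0798]
tool_rot: [-0.0, 0.998, 0.06, 0.001]
ft_force: [-0.4, 3.7, 10.7]
gripper_width: 0.029
finger_force: 21.9
```

```bash
python3 gap.py a5; python3 -c "
import cv2
for k in('a5',):
  g=cv2.cvtColor(cv2.imread(f'pics/{k}.png'),cv2.COLOR_BGR2GRAY)
  print(*g[240,20:130])"
```

```text
21.05 [-0.4  3.7 10.7] 0.029 21.9
px jar nan L 75.1 R 96.3 H 107.1 mm padface 15.9 padback -6.1 head -20.6 gap 14.49
86 85 87 86 86 86 86 86 86 87 88 91 99 105 111 115 114 116 116 116 116 117 116 117 119 118 118 119 124 130 132 130 126 120 103 91 85 97 97 99 97 97 96 97 96 97 98 96 96 91 87 84 83 83 82 73 42 34 33 33 33 31 32 30 30 28 30 32 28 29 27 27 25 25 23 28 56 98 105 105 105 105 106 105 105 105 103 85 55 52 53 55 54 56 55 55 56 54 54 55 55 54 55 54 54 53 54 56 54 54
```

The jar has been pushed about 1 mm, so the pad has met it. I'll do the next squeeze in stages.

Emit:
move_arm(force=30, targets=[{"linear": [0,0,0],"roll": 0,"claw": 0.9},{"linear": [0,0,0],"roll": 0,"claw": 0.9},{"linear": [0,0,0],"roll": 0,"claw": 0.9},{"linear": [0,0,0],"roll": 0,"claw": 0.9},{"linear": [0,0,0],"roll": 0,"claw": 0.9},{"linear": [0,0,0],"roll": 0,"claw": 0.9},{"linear": [0,0,0],"roll": 0,"claw": 0},{"linear": [0,0,0],"roll": 0,"claw": 0},{"linear": [0,0,0],"roll": 0,"claw": 0},{"linear": [0,0,0],"roll": 0,"claw": 0},{"linear": [0,0,0],"roll": 0,"claw": 0}])

```text
clock: 22.2
ee_pos: [0.5919, -0.0332, 0.0797]
tool_rot: [0.001, 0.998, 0.061, 0.001]
ft_force: [0.5, -9.5, 6.1]
gripper_width: 0.0425
finger_force: 4.9
```

```bash
python3 gap.py a6; python3 -c "
import cv2
for k in('a6',):
  g=cv2.cvtColor(cv2.imread(f'pics/{k}.png'),cv2.COLOR_BGR2GRAY)
  print(*g[240,20:130])"
```

```text
22.2 [ 0.5 -9.5  6.1] 0.0425 4.9
px jar nan L 71.6 R 92.8 H 98.4 mm padface 17.7 padback -4.6 head -15.2 gap 10.57
88 87 88 87 88 88 88 88 89 94 101 109 115 117 118 117 118 119 118 118 118 119 119 119 121 123 128 133 127 128 115 102 90 87 97 99 99 100 99 99 98 99 99 98 98 96 91 87 85 85 85 82 61 38 32 35 33 34 31 31 30 30 28 29 29 28 29 28 27 28 24 26 34 77 104 106 107 106 95 62 54 54 55 54 57 56 54 57 55 55 56 57 56 55 54 56 55 55 55 55 55 52 51 50 48 42 40 39 37 40
```

Pressed in about 3.7 mm so far. Continuing the same squeeze.

Emit:
move_arm(force=30, targets=[{"linear": [0,0,0],"roll": 0,"claw": -0.17},{"linear": [0,0,0],"roll": 0,"claw": -0.17},{"linear": [0,0,0],"roll": 0,"claw": -0.17},{"linear": [0,0,0],"roll": 0,"claw": -0.17}])

```text
clock: 22.65
ee_pos: [0.5921, -0.0333, 0.0798]
tool_rot: [0.001, 0.998, 0.061, 0.001]
ft_force: [0.9, -11.9, 8.5]
gripper_width: 0.0358
finger_force: 5.6
```

```bash
python3 gap.py a7; python3 -c "
import cv2
for k in('a7',):
  g=cv2.cvtColor(cv2.imread(f'pics/{k}.png'),cv2.COLOR_BGR2GRAY)
  print(*g[240,40:130])"
```

```text
22.65 [  0.9 -11.9   8.5] 0.0358 5.6
px jar nan L 71.4 R 92.5 H 95.9 mm padface 17.8 padback -4.5 head -13.4 gap 8.87
117 118 119 118 120 122 127 131 127 125 110 101 87 91 97 98 99 98 98 98 98 99 97 97 97 95 89 85 85 83 84 80 55 36 32 33 32 29 31 30 28 28 28 29 32 29 28 26 25 23 25 22 45 100 106 103 82 56 54 53 54 55 55 55 55 55 54 55 55 55 53 54 54 54 55 53 55 54 54 50 50 46 45 39 38 37 40 38 38 38
```

Emit:
move_arm(force=30, targets=[{"linear": [0,0,0],"roll": 0,"claw": -0.33},{"linear": [0,0,0],"roll": 0,"claw": -0.33},{"linear": [0,0,0],"roll": 0,"claw": -0.33},{"linear": [0,0,0],"roll": 0,"claw": -0.33},{"linear": [0,0,0],"roll": 0,"claw": -0.33}])

```text
clock: 23.2
ee_pos: [0.5919, -0.032, 0.0801]
tool_rot: [0.0, 0.998, 0.06, 0.001]
ft_force: [-1.0, 4.0, 13.6]
gripper_width: 0.0294
finger_force: 24.2
```

```bash
python3 gap.py a8; python3 -c "
import cv2
for k in('a8',):
  g=cv2.cvtColor(cv2.imread(f'pics/{k}.png'),cv2.COLOR_BGR2GRAY)
  for v in (234,237,240,244):print(*g[v,80:120])"
```

```text
23.2 [-1.   4.  13.6] 0.0294 24.2
px jar nan L 73.3 R 94.9 H nan mm padface 17.8 padback -4.8 head nan gap nan
33 31 30 28 26 29 28 28 26 27 25 24 25 26 47 52 54 55 55 53 52 54 53 54 54 53 54 53 55 55 55 55 54 55 55 54 52 51 49 47
31 31 30 27 28 29 28 29 27 24 24 23 23 23 35 51 54 55 53 55 54 54 54 55 55 53 55 55 53 54 54 54 54 54 54 55 53 51 49 49
29 32 29 29 29 27 29 28 30 26 26 24 24 24 38 72 55 53 52 54 55 56 55 55 54 55 54 54 53 53 54 54 54 54 55 55 53 53 52 49
31 29 29 28 30 30 29 26 28 27 26 25 24 25 25 35 63 55 54 54 53 52 53 52 54 56 55 53 55 54 55 54 54 54 54 55 55 53 51 50
```

```bash
python3 - <<'E'
import gap,cv2
from h import *
W=arm.grab_frame("wrist");e,O=gap.e,gap.O
for k in("a1","a3","a4","a5","a8"):
    p=cv2.cvtColor(cv2.imread(f"pics/{k}.png"),cv2.COLOR_BGR2GRAY)[238:243].mean(0)
    # pad back = first rise above 40 after dark run; head back edge = first fall below 47.5 afterwards
    i=next(i for i in range(60,200) if p[i]<40); i=next(j for j in range(i,220) if p[j]>45)
    h=next(j for j in range(i+12,240) if p[j]<47.5 and p[j+1]<47.5);u=h-1+(p[h-1]-47.5)/(p[h-1]-p[h])
    X=lambda u,z:(atz(W,u,240,z,True)[:2]-O)@e*1000
    print(k,"back edge px %.2f"%u,[round(X(u,z),2) for z in(.0565,.06)],"pad back %.2f"%X(i-.5,.048))
E
```

```text
a1 back edge px 189.28 [np.float64(-76.24), np.float64(-77.36)] pad back -41.14
a3 back edge px 164.45 [np.float64(-60.67), np.float64(-62.12)] pad back -25.50
a4 back edge px 148.53 [np.float64(-50.2), np.float64(-51.87)] pad back -15.24
a5 back edge px 133.38 [np.float64(-39.79), np.float64(-41.68)] pad back -5.31
a8 back edge px 119.77 [np.float64(-30.01), np.float64(-32.1)] pad back -4.46
```

By two estimates the pad is pressed in 7.4 to 8.5 mm, the jar is seated and the trigger is held against the post.

```bash
python3 -c "
from cell import arm
s=arm.read_state();print(s['clock'],s['gripper_width'],s['finger_force']);print(arm.job_done())"
```

```text
23.3 0.029483004397290593 24.158631563186646
the job is handed in; nothing more can be done
None
```

The collar is turned home to the two bars and the jar is seated with the pad pressed in about 8 mm (camera estimate), with the trigger still held squeezed; I handed the job in at 23.3 s.

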